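# Pedal a ball out of the dispenser into the steel cup

## Robot

A 7-joint arm with a two-finger parallel gripper is mounted at the origin on the work surface. World frame = base frame: x ahead of the robot, y to its left, z up, the work surface at z = 0. Lengths are in mm, angles in rad, forces in N, time in s.
With the tool pointing down it reaches from about 400 to 850 mm from the base axis. Payload 6.9 kg.
Tool frame: the origin (TCP) lies at the very end of the fingers, on their centre line; the grasp point (between the pads) lies 19 mm behind it; x points along the fingers, z is the direction in which the jaws open and shut, and the axes are right-handed (so a half turn about x gives the same grasp; the last joint's range is limited). The gripper opens to 85 mm and grips with 20 to 120 N. Pads are 22 mm wide; open, the fingers measure 114 mm over their backs; the gripper's body (76 mm by 85 mm) begins 54 mm behind the grasp point. The pads swing forward as they close: fully open they stand 13 mm farther back than shut.
Start: joints at [1.359, 0.507, -0.238, 1.5, 0.126, 1.149, -0.155], TCP at [195.269, -593.702, 231.275] pointing down, gripper open.
Joint ranges: [-3.08, 3.08], [-0.24, 2.05], [-1.43, 1.35], [0, 2.5], [-1.52, 4.66], [0.17, 1.96], [-2.89, 2.89]. Speed limits (rad/s): [2.39, 2.39, 3.14, 3.14, 3.14, 3.14, 3.14].

## Interface

Orientations are given as a 3x3 rotation matrix whose columns are the frame's x, y, z axes.
In Python, from plant import monitor, vision, job gives the robot as it stands.
- The arm moves only by the tool carry_out, never from a script. Its arguments are lists of equal length, an entry for each row: "slide": the shift along the tool's x, y, z in m, a list of three; "turn": the turn, a rotation vector about the tool's x, y, z in rad, a list of three; "fingers": the closure in counts, from 0 (fully open) to 255 (shut). A call has 1 to 8 rows; each row shifts and turns the commanded pose from where the row before left it, along the tool's axes as they then stand; what a row does not reach is not made up. A row lasts 1/8 s, in which the tool goes at most 62.5 mm and 10.7 degrees, less where a joint would pass 70% of its speed; a pose out of reach is approached as far as the arm can. A call is refused whole if a number of a shift passes 0.0625 or a number of a turn 0.188, either way. A call with a gripper value outside its range is refused whole. The fingers move at their own pace and stop on an object; "grip_force" is the grip in N (left out, the last holds). Time passes only in rows, so rows that do not move let the fingers close. It gives the time, the measured TCP pose, the force and the opening at its end, in the units of the state.
- monitor.state(): the state, without advancing time (a new reading comes with each control period).
- vision.grab_frame(name): name is "side" or "top"; returns a dict with "color" (384x512x3 uint8, red, green, blue), "depth" (384x512 float32, mm along the optical axis (not along the pixel's ray), 0 where there is no reading), "fov_y" (degrees; the focal length in pixels is half the picture's height over the tangent of half this angle, whatever the lens; pixels are square), "cx", "cy" (the principal point, pixels), "R" (3x3) and "t" (3): a world point X has camera coordinates R X + t. Camera axes: x right, y down, z forward; pixel columns grow to the right and rows downward; lengths in mm; the calibration is good to about 2 mm. A picture is of the moment at which its call begins.
- job.hand_in(): hands the job in, once; it reports no verdict.
The state is a dict: "t": time; "joint_pos": joint angles; "qvel": joint speeds; "effort": joint torques, N m; "tcp_pos": TCP position; "tcp_rot": TCP orientation; "force": force on the tool from outside, world axes, zero at the start; "ft_torque": the same for the moment, N m; "gripper_width": finger opening in mm.
Only numpy, scipy, OpenCV 4.12 (cv2) and the standard library are available. Lean on these libraries where they do the work, as an engineer would, in place of code of your own. Each camera call takes 0.05 s, during which the arm holds its last target.

## Task

Stand the steel ball cup under the mouth of the clear ball dispenser and let go of it. Press the pedal's rubber stud all the way down to its stop without forcing it (20 N at most) and hold it there for a second, so that the lid rises and the ball rolls into the cup, then ease the pedal slowly back up, never letting it spring, until the lid is shut. Work the lid only by the pedal, do not touch the ball, and leave the other things where they are.

Things in the scene. Friction and masses are not known exactly. Their poses are not given: they have to be found in the camera images.
- dispenser: Fixed ball dispenser: clear box on a grey base 210 x 130 mm, 206 tall. Origin: centre of its underside; x to its back, z up. The mouth looks along -x; an open trough 88 mm wide sticks out of it to x = -140 mm, underside 82 mm and side walls' tops 118 mm above the desk, free below it back to x = -100. Pedal beside it at y = -140 mm; an axle post there, at x = -60, y = -168, is 70 tall.
- drop (a point): Point on the desk 44 mm in front of (-x of) the trough's end, on the mouth's middle line: the centre of the cup's underside should stand here for the ball to fall in. The axes are the dispenser's.
- pedal (a joint): Pedal angle, rad: 0 = up (rest), 0.28 = fully down on its stop. Level axle at dispenser x = -60, y = -140 mm, 50 mm above the desk. A spring pushes it up: about 3 to 4 N at the stud at rest, about 9 N at the stop, then a hard stop. It must not be loaded over 24 N. Let go, it snaps up: keep its return under 0.9 rad/s (110 mm/s at the stud).
- pedal_plate (a point): Middle of the top face of the pedal's 50 x 45 mm foot plate, 125 mm from the axle towards dispenser -x, about 71 mm above the desk at rest; it goes down about 35 mm, nearly straight. On it stands a flat-topped round rubber stud, 26 mm across, that gives about 0.13 mm per N, screw-adjusted: its top is anywhere from 4 to 22 mm above the plate and is not reported; find it by touch.
- lid (a joint): Angle of the white mouth lid, rad: 0 = shut (hanging upright), about 1.19 = fully up. It is linked to the pedal, 4.25 rad per rad. The ball gets out only when the lid is most of the way up.
- lid_edge (a point): Middle of the lower edge of the lid, a white plate 74 mm wide and 80 mm high hinged along its top edge, 183 mm above the desk. It swings outward (dispenser -x) and up, reaching about 74 mm out from the hinge.
- ball_center (a point): Centre of the red tennis ball, 66 mm in diameter, 58 g, lying in the chute against the lid.
- cup: Stainless steel ball cup, loose, about 150 g, round: 100 mm across the rim, 86 mm at the foot, 70 mm tall, wall 4 mm. Origin: centre of its underside; z up; its handle points along its -x.
- cup_handle (a point): Place to grip the cup's handle from above: a D handle of square steel strap, 10 mm thick (along the cup's y), lying upright in the cup's x-z plane, from 50 to 92 mm from the cup's axis, 14 to 62 mm above the foot. The point is 83 mm from the axis, 45 mm above the foot.
- bail1: Pale turned wooden bail 110 mm long, 22 mm thick, lying; bystander. Origin: middle of its underside.
- bail2: Pale turned wooden bail 110 mm long, 22 mm thick, lying; bystander. Origin: middle of its underside.
- bail3: Pale turned wooden bail 110 mm long, 22 mm thick, lying; bystander. Origin: middle of its underside.
- spike_key: Black plastic T-shaped spike key, 98 x 80 mm, 16 mm high, lying; bystander. Origin: under its cross bar.
- pencil_pot: Steel pencil pot without handle, 72 mm across, 100 mm tall; bystander. Origin: centre of its underside.
- tape_roll: Roll of tape, 90 mm across, 24 mm high; bystander. Origin: centre of its underside.
- book: Closed book 200 x 140 x 22 mm, lying; bystander. Origin: centre of its underside.
There are look-alikes about, which are no part of the job. What is shaped like the cup but blue or pink is not meant.

How it is judged:
By the outcome, as a careful person would: the job done as asked, in the order asked, and still so for the second after the job is handed in, with the robot touching nothing.
It also fails if it takes over 58 s, if anything falls off the work surface, if the arm or the gripper's body presses on something with over 40 N, if the wrist force passes 120 N, or if a joint passes its speed limit or range.

## Working session

There is one attempt and no reset: what is moved stays moved. The work goes in short steps, Python scripts to look and compute and a tool call to move; the robot and the scene stay as the last step left them, time stands still between calls to the robot, and variables do not carry over. Pictures are saved under pics/ and viewed, and the job is handed in when it is done.

Besides the shell and the picture viewer there is one more tool, called by a JSON object that holds its "api" and its "payload". carry_out: Moves the arm, as the interface text tells. Its arguments: {"type":"object","properties":{"slide":{"type":"array"},"turn":{"type":"array"},"fingers":{"type":"array"},"grip_force":{"type":"number"}},"required":["slide","turn","fingers"]}

```bash
mkdir -p pics; ls; python3 - <<'E'
from plant import monitor, vision
import cv2,numpy as np,pickle
s=monitor.state();print({k:np.round(v,3).tolist() for k,v in s.items()})
for n in("side","top"):
    f=vision.grab_frame(n);pickle.dump(f,open(f"pics/{n}0.pkl","wb"))
    cv2.imwrite(f"pics/{n}0.png",f["color"][:,:,::-1]);print(n,f["fov_y"],f["cx"],f["cy"],f["R"],f["t"])
E
```

```text
pics
{'t': 0.0, 'joint_pos': [1.359, 0.508, -0.238, 1.501, 0.126, 1.149, -0.155], 'qvel': [-0.001, 0.001, 0.001, 0.001, 0.001, -0.001, 0.0], 'effort': [0.0, -62.06, -2.186, -24.966, 0.013, 0.012, 0.0], 'tcp_pos': [195.053, -593.275, 230.428], 'tcp_rot': [[-0.001, 0.95, 0.312], [0.002, 0.312, -0.95], [-1.0, -0.0, -0.002]], 'force': [-0.236, -0.272, 0.439], 'ft_torque': [-0.031, 0.048, 0.021], 'gripper_width': 85.392}
side 48.17405014153162 250.73719083161163 188.54791366351498 [[-0.70930135 -0.70470986  0.01660149]
 [-0.3999545   0.38294369 -0.83270074]
 [ 0.58045499 -0.5972756  -0.55347436]] [ 390.63765406  321.19408203 1368.06557797]
top 46.32655702959977 252.50559765257364 187.9496792399274 [[ 0.05222897 -0.99861751 -0.005933  ]
 [-0.9775389  -0.04991001 -0.20476006]
 [ 0.20418087  0.01649414 -0.97879422]] [   4.17925424  572.42737858 1400.08631869]
```

View pics/side0.png

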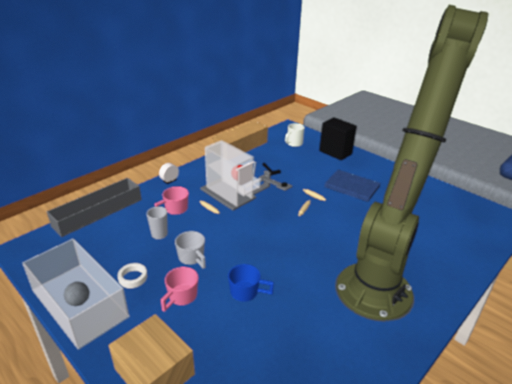

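View pics/top0.png

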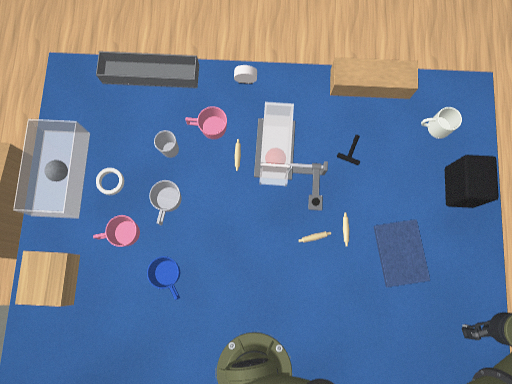

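```bash
cat > h.py <<'E'
import numpy as np,cv2,pickle
def load(n): return pickle.load(open(f"pics/{n}.pkl","rb"))
def foc(f): return f["color"].shape[0]/2/np.tan(np.radians(f["fov_y"]/2))
def proj(f,X):
    c=np.asarray(X,float)@np.array(f["R"]).T+f["t"]; F=foc(f)
    return np.stack([c[...,0]/c[...,2]*F+f["cx"],c[...,1]/c[...,2]*F+f["cy"]],-1)
def ray(f,u,v):
    R=np.array(f["R"]);F=foc(f)
    d=R.T@np.array([(u-f["cx"])/F,(v-f["cy"])/F,1]);o=-R.T@np.array(f["t"]);return o,d
def onz(f,u,v,z):
    o,d=ray(f,u,v);return o+d*(z-o[2])/d[2]
def cloud(f):
    D=f["depth"];F=foc(f);v,u=np.indices(D.shape)
    c=np.stack([(u-f["cx"])/F*D,(v-f["cy"])/F*D,D],-1)
    return (c-np.array(f["t"]))@np.array(f["R"])
def crop(f,x0,x1,y0,y1,k,name):
    cv2.imwrite(name,cv2.resize(np.ascontiguousarray(f["color"][y0:y1,x0:x1,::-1]),None,fx=k,fy=k,interpolation=cv2.INTER_CUBIC))
E
python3 - <<'E'
from h import *
t=load("top0");s=load("side0")
crop(t,225,345,90,220,4.5,"pics/a1.png")
crop(t,130,220,160,240,7,"pics/a2.png")
crop(s,140,320,110,280,3.5,"pics/a3.png")
E
```

```text
(no output)
```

View pics/a1.png

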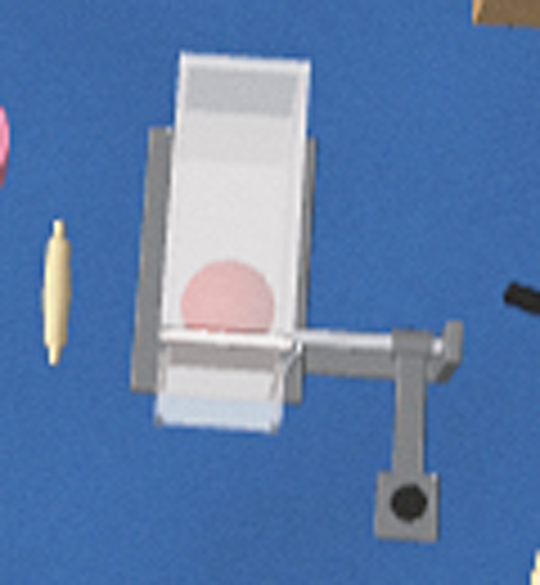

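View pics/a2.png

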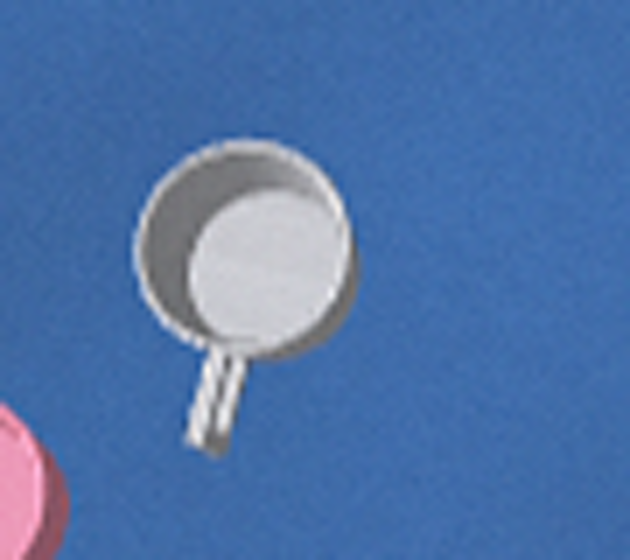

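View pics/a3.png

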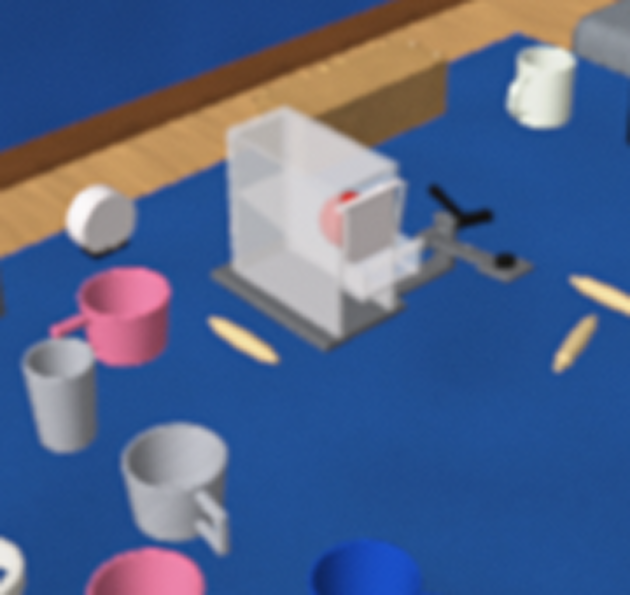

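```bash
python3 - <<'E'
from h import *
from scipy.optimize import least_squares
t=load("top0");s=load("side0")
C=cloud(t)
for n,(u,v) in dict(basecornerNL=(150,150),baseL=(140,380),baseR=(293,390),plate=(395,485),plate2=(428,525),stud=(408,503)).items():
    uu,vv=225+u/4.5,90+v/4.5
    print(n,np.round([uu,vv],1),np.round(C[int(round(vv)),int(round(uu))],1))
k=lambda u,v:(225+u/4.5,90+v/4.5)
print("trough",*[np.round(onz(t,*k(*p),118),1) for p in[(157,420),(277,430)]])
print("plate",*[np.round(onz(t,*k(*p),71),1) for p in[(377,472),(438,472),(374,535),(437,541)]])
print("base",*[np.round(onz(t,*k(*p),12),1) for p in[(150,127),(133,389),(300,402),(316,138)]])
m=[(-140,44,118),(-140,-44,118),(-160,-117.5,71),(-160,-162.5,71),(-210,-117.5,71),(-210,-162.5,71),(105,65,12),(-105,65,12),(-105,-65,12),(105,-65,12)]
px=np.array([k(*p) for p in[(157,420),(277,430),(377,472),(438,472),(374,535),(437,541),(150,127),(133,389),(300,402),(316,138)]])
def res(p,full=0):
    c,sn=np.cos(p[2]),np.sin(p[2])
    M=np.array(m,float);W=np.stack([p[0]+c*M[:,0]-sn*M[:,1],p[1]+sn*M[:,0]+c*M[:,1],M[:,2]],-1)
    return (proj(t,W)-px).ravel()
r=least_squares(res,[700,0,0],loss="soft_l1");print(r.x,np.round(r.fun.reshape(-1,2) if 0 else res(r.x).reshape(-1,2),2))
# cup
kk=lambda u,v:(130+u/7,160+v/7)
c=onz(t,*kk(243,250),70)
print("cup",c,[np.round(onz(t,*kk(*p),62),1) for p in[(212,350),(194,440)]])
for q in [(137,250),(350,250),(243,141),(243,357)]: print(np.round(onz(t,*kk(*q),70)-c,1))
E
```

```text
basecornerNL [258.3 123.3] [812.6  27.5   9.9]
baseL [256.1 174.4] [630.3  25.2  10.7]
baseR [290.1 176.7] [625.5 -89.9  11.7]
plate [312.8 197.8] [ 544.1 -160.8   80.7]
plate2 [320.1 206.7] [ 517.7 -184.9   72.1]
stud [315.7 201.8] [ 531.  -170.1   84.7]
trough [575.1  10.5 118. ] [572.2 -73.  118. ]
plate [ 555.5 -148.2   71. ] [ 557.7 -191.6   71. ] [ 509.9 -147.3   71. ] [ 507.8 -192.    71. ]
base [829.3  27.2  12. ] [621.3  29.7  12. ] [617.7 -95.8  12. ] [ 826.8 -100.9   12. ]
[ 7.21362830e+02 -3.44929279e+01 -2.40003148e-02] [[-0.65 -2.34]
 [ 0.78 -2.5 ]
 [ 0.   -0.95]
 [ 0.45  0.08]
 [-0.13  0.38]
 [-0.02  0.1 ]
 [-0.23  0.38]
 [-1.04  0.92]
 [ 0.32  0.84]
 [ 0.29  0.57]]
cup [529.28743934 314.49359049  70.        ] [array([483.4, 326.1,  62. ]), array([441.5, 330.4,  62. ])]
[-2.5 48.8  0. ]
[  2.5 -49.2   0. ]
[51.2  4.7  0. ]
[-49.6  -4.6   0. ]
```

```bash
python3 - <<'E'
from h import *
from scipy.optimize import least_squares
t=load("top0");s=load("side0")
k=lambda u,v:(225+u/4.5,90+v/4.5)
m=[(-140,44,82),(-140,-44,82),(-160,-117.5,71),(-160,-162.5,71),(-210,-117.5,71),(-210,-162.5,71),(105,65,11),(-105,65,11),(-105,-65,11),(105,-65,11)]
px=np.array([k(*p) for p in[(157,425),(277,433),(377,472),(438,472),(374,535),(437,541),(150,127),(133,389),(300,402),(316,138)]])
def W(p,M):
    c,sn=np.cos(p[2]),np.sin(p[2]);M=np.array(M,float).reshape(-1,3)
    return np.stack([p[0]+c*M[:,0]-sn*M[:,1],p[1]+sn*M[:,0]+c*M[:,1],M[:,2]],-1)
r=least_squares(lambda p:(proj(t,W(p,m))-px).ravel(),[700,0,0],loss="soft_l1");p=r.x
print(p,np.round((proj(t,W(p,m))-px),2).tolist())
print("drop",W(p,(-184,0,0)),"stud",W(p,(-185,-140,85)))
# side check: project
im=s["color"][:,:,::-1].copy()
ks=3.5;big=cv2.resize(np.ascontiguousarray(im[110:280,140:320]),None,fx=ks,fy=ks,interpolation=cv2.INTER_CUBIC)
for q in m+[(105,65,0),(-105,65,0),(-105,-65,0)]:
    u,v=proj(s,W(p,q))[0];cv2.circle(big,(int((u+.5-140)*ks),int((v+.5-110)*ks)),3,(0,255,0),-1)
# cup
yaw=-0.18;cp=[529.3,314.5,yaw]
a=np.linspace(0,2*np.pi,24)
q=[(50*np.cos(x),50*np.sin(x),70) for x in a]+[(43*np.cos(x),43*np.sin(x),0) for x in a]+[(-92,0,62),(-92,0,14),(-50,0,62),(-83,0,62)]
for u,v in proj(s,W(cp,q)): cv2.circle(big,(int((u+.5-140)*ks),int((v+.5-110)*ks)),2,(0,255,255),-1)
cv2.imwrite("pics/b1.png",big)
b2=cv2.resize(np.ascontiguousarray(t["color"][160:240,130:220,::-1]),None,fx=7,fy=7,interpolation=cv2.INTER_CUBIC)
for u,v in proj(t,W(cp,q)): cv2.circle(b2,(int((u+.5-130)*7),int((v+.5-160)*7)),2,(0,255,0),-1)
cv2.imwrite("pics/b2.png",b2)
E
```

```text
[ 7.21871982e+02 -3.48712866e+01 -2.49144649e-02] [[-0.66, -1.14], [0.08, -0.89], [0.08, -1.07], [0.53, -0.03], [-0.06, 0.26], [0.04, -0.01], [-0.09, 0.34], [-0.94, 0.82], [0.38, 0.78], [0.41, 0.55]]
drop [[537.92908591 -30.28749933   0.        ]] stud [[ 533.44173202 -170.21913855   85.        ]]
```

View pics/b1.png

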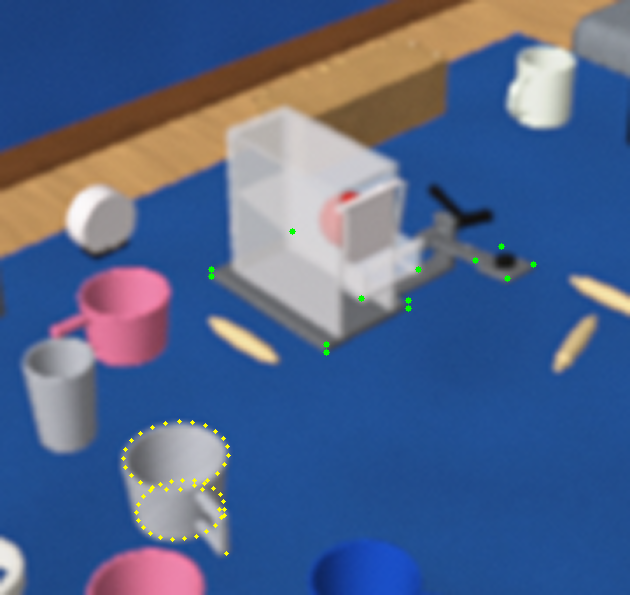

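View pics/b2.png

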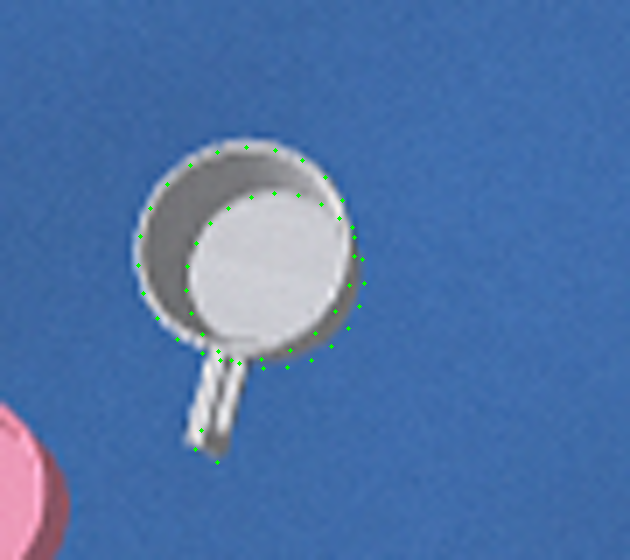

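```bash
cat > plan.py <<'E'
import numpy as np
from plant import monitor
from scipy.spatial.transform import Rotation as Ro
def plan(wps,dec=3):
    """wps: (xyz mm, z-axis angle deg, nrows); tool down"""
    s=monitor.state();p=np.array(s["tcp_pos"],float);R=np.array(s["tcp_rot"])
    print("t",round(s["t"],2),"p",np.round(p,1),"za",round(np.degrees(np.arctan2(R[1,2],R[0,2])),1),"F",np.round(s["force"],1),"w",s["gripper_width"],"q",np.round(s["joint_pos"],2))
    S=[];T=[]
    za=np.degrees(np.arctan2(R[1,2],R[0,2]))
    for xyz,a,n in wps:
        z=np.array([np.cos(np.radians(a)),np.sin(np.radians(a)),0]);x=np.array([0,0,-1.]);
        G=np.stack([x,np.cross(z,x),z],1)
        for i in range(n):
            d=(np.array(xyz)-p)/(n-i); sl=np.round(R.T@d/1000,dec)
            # rotate about tool x by remaining
            rv=Ro.from_matrix(R.T@G).as_rotvec()
            if n-i>1 and abs(abs(a-za))>175: pass
            tv=np.round(rv/(n-i),3)
            p=p+R@sl*1000;R=R@Ro.from_rotvec(tv).as_matrix()
            S.append(sl.tolist());T.append(tv.tolist())
    for i in range(0,len(S),8): print("S",S[i:i+8],"\nT",T[i:i+8])
    print("end",np.round(p,1))
E
python3 - <<'E'
from plan import *
plan([((400,-390,235),-25,7),((490,-120,240),20,7),((490,150,235),55,6),((449,330.7,170),79.7,5)])
E
```

```text
t 0.1 p [ 195.1 -593.3  230.5] za -71.8 F [0.6 0.4 0.1] w 85.3695203543495 q [ 1.36  0.51 -0.24  1.5   0.13  1.15 -0.15]
S [[-0.001, 0.037, -0.018], [-0.001, 0.039, -0.014], [-0.0, 0.04, -0.009], [-0.001, 0.041, -0.005], [-0.0, 0.041, -0.0], [-0.001, 0.041, 0.005], [-0.0, 0.04, 0.009], [-0.001, 0.04, -0.005]] 
T [[-0.117, -0.0, -0.0], [-0.117, -0.0, -0.0], [-0.117, -0.0, -0.0], [-0.116, -0.0, -0.0], [-0.117, -0.0, -0.0], [-0.116, -0.001, -0.0], [-0.117, -0.0, -0.001], [-0.112, -0.0, -0.0]]
S [[-0.001, 0.041, 0.0], [-0.001, 0.04, 0.005], [-0.001, 0.04, 0.009], [-0.0, 0.039, 0.013], [-0.001, 0.037, 0.018], [-0.0, 0.034, 0.022], [0.001, 0.042, 0.015], [0.001, 0.041, 0.02]] 
T [[-0.112, -0.0, -0.0], [-0.112, -0.0, -0.0], [-0.112, -0.0, -0.0], [-0.112, -0.0, -0.0], [-0.113, -0.0, -0.0], [-0.112, -0.0, -0.0], [-0.102, -0.0, -0.0], [-0.102, -0.0, -0.0]]
S [[0.001, 0.038, 0.024], [0.001, 0.036, 0.027], [0.0, 0.033, 0.031], [0.001, 0.029, 0.033], [0.013, 0.027, 0.025], [0.013, 0.025, 0.027], [0.013, 0.023, 0.029], [0.013, 0.02, 0.032]] 
T [[-0.102, -0.0, -0.0], [-0.102, -0.0, -0.0], [-0.101, -0.0, -0.0], [-0.102, -0.0, -0.0], [-0.086, -0.0, -0.0], [-0.086, -0.0, -0.0], [-0.086, -0.0, -0.0], [-0.087, 0.0, -0.0]]
S [[0.013, 0.018, 0.033]] 
T [[-0.086, 0.0, -0.0]]
end [448.9 331.1 169.7]
```

{"api": "carry_out", "payload": {"slide": [[-0.001, 0.037, -0.018], [-0.001, 0.039, -0.014], [0, 0.04, -0.009], [-0.001, 0.041, -0.005], [0, 0.041, 0], [-0.001, 0.041, 0.005], [0, 0.04, 0.009], [-0.001, 0.04, -0.005]], "turn": [[-0.117, 0, 0], [-0.117, 0, 0], [-0.117, 0, 0], [-0.117, 0, 0], [-0.117, 0, 0], [-0.117, 0, 0], [-0.117, 0, 0], [-0.112, 0, 0]], "fingers": [0, 0, 0, 0, 0, 0, 0, 0]}}

```text
t: 1.1
tcp_pos: [413.1, -350.9, 235.8]
tcp_rot: [[0.0, 0.312, 0.95], [0.001, 0.95, -0.312], [-1.0, 0.001, -0.0]]
force: [0.8, 0.4, -1.1]
gripper_width: 85.3
```

{"api": "carry_out", "payload": {"slide": [[-0.001, 0.041, 0], [-0.001, 0.04, 0.005], [-0.001, 0.04, 0.009], [0, 0.039, 0.013], [-0.001, 0.037, 0.018], [0, 0.034, 0.022], [0.001, 0.042, 0.015], [0.001, 0.041, 0.02]], "turn": [[-0.112, 0, 0], [-0.112, 0, 0], [-0.112, 0, 0], [-0.112, 0, 0], [-0.112, 0, 0], [-0.112, 0, 0], [-0.102, 0, 0], [-0.102, 0, 0]], "fingers": [0, 0, 0, 0, 0, 0, 0, 0]}}

```text
t: 2.1
tcp_pos: [489.5, -28.4, 238.0]
tcp_rot: [[-0.0, -0.529, 0.849], [0.0, 0.849, 0.529], [-1.0, 0.0, -0.0]]
force: [0.9, 0.1, -0.4]
gripper_width: 85.8
```

```bash
python3 - <<'E'
from plan import *
plan([((490,150,235),55,4),((448.8,330.7,120),79.7,6)])
E
```

```text
t 2.1 p [489.5 -28.4 238. ] za 31.9 F [ 0.9  0.1 -0.4] w 85.80065604171381 q [ 0.61  0.37 -0.83  1.83  0.31  1.08  0.21]
S [[0.001, 0.038, 0.024], [0.001, 0.035, 0.027], [0.001, 0.032, 0.031], [0.0, 0.029, 0.034], [0.019, 0.023, 0.021], [0.019, 0.021, 0.022], [0.019, 0.02, 0.024], [0.019, 0.018, 0.025]] 
T [[-0.101, -0.0, -0.0], [-0.101, -0.0, -0.0], [-0.101, -0.0, -0.0], [-0.1, -0.0, -0.0], [-0.072, -0.0, -0.0], [-0.072, -0.0, -0.0], [-0.072, -0.0, -0.0], [-0.072, -0.0, -0.0]]
S [[0.02, 0.016, 0.026], [0.019, 0.014, 0.028]] 
T [[-0.072, -0.0, -0.0], [-0.071, 0.0, -0.001]]
end [449.3 330.8 120.1]
```

{"api": "carry_out", "payload": {"slide": [[0.001, 0.038, 0.024], [0.001, 0.035, 0.027], [0.001, 0.032, 0.031], [0, 0.029, 0.034], [0.019, 0.023, 0.021], [0.019, 0.021, 0.022], [0.019, 0.02, 0.024], [0.019, 0.018, 0.025]], "turn": [[-0.101, 0, 0], [-0.101, 0, 0], [-0.101, 0, 0], [-0.1, 0, 0], [-0.072, 0, 0], [-0.072, 0, 0], [-0.072, 0, 0], [-0.072, 0, 0]], "fingers": [0, 0, 0, 0, 0, 0, 0, 0]}}

```text
t: 3.1
tcp_pos: [463.7, 270.0, 158.4]
tcp_rot: [[-0.0, -0.948, 0.318], [-0.0, 0.318, 0.948], [-1.0, 0.0, -0.001]]
force: [-0.5, -0.8, 0.5]
gripper_width: 85.3
```

{"api": "carry_out", "payload": {"slide": [[0.02, 0.016, 0.026], [0.019, 0.014, 0.028], [0, 0, 0]], "turn": [[-0.072, 0, 0], [-0.071, 0, 0], [0, 0, 0]], "fingers": [0, 0, 0]}}

```text
t: 3.48
tcp_pos: [448.8, 331.6, 118.9]
tcp_rot: [[-0.003, -0.984, 0.177], [0.0, 0.177, 0.984], [-1.0, 0.003, -0.0]]
force: [-0.2, -0.8, 0.8]
gripper_width: 85.5
```

```bash
python3 - <<'E'
from plan import *
from plant import vision
from h import *
f=vision.grab_frame("side");crop(f,130,250,180,290,5,"pics/c1.png")
f=vision.grab_frame("top");crop(f,120,230,150,240,6,"pics/c2.png")
plan([((448.8,330.7,26),79.7,4)])
E
```

```text
t 3.58 p [450.5 329.3 120. ] za 79.5 F [-0.1 -0.3  0.5] w 85.17567758425558 q [-0.11  0.66 -0.92  1.82  0.63  0.98  0.09]
S [[0.023, 0.0, 0.0], [0.024, 0.001, 0.0], [0.023, 0.0, 0.001], [0.024, 0.001, 0.0]] 
T [[-0.001, -0.0, -0.0], [-0.001, -0.0, -0.0], [-0.001, -0.001, -0.0], [-0.0, -0.0, -0.001]]
end [448.6 330.6  26. ]
```

View pics/c1.png

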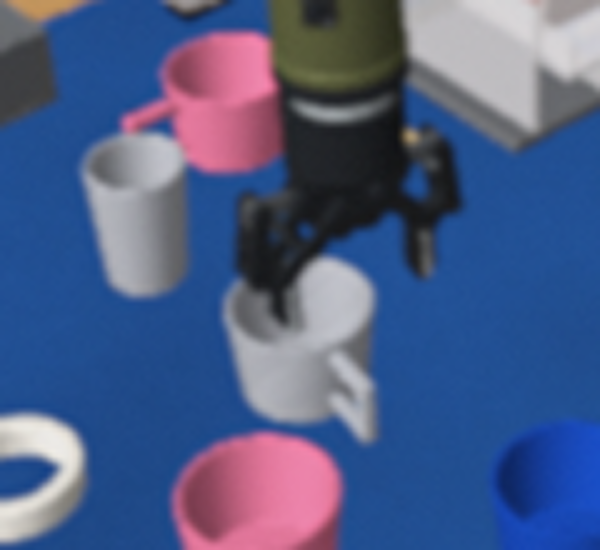

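View pics/c2.png

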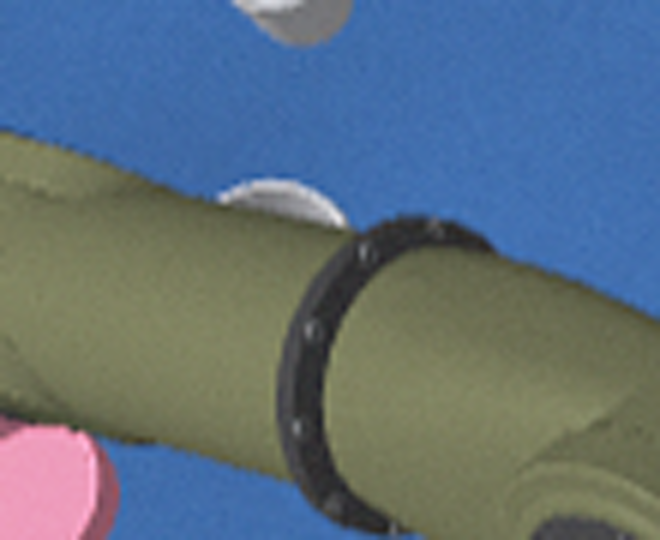

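{"api": "carry_out", "payload": {"slide": [[0, 0, 0], [0, 0.001, 0.001], [0.023, 0, 0], [0.024, 0, 0], [0.023, 0, 0], [0.022, 0, 0], [0, 0, 0]], "turn": [[0, 0, 0], [0, 0, 0], [0, 0, 0], [0, 0, 0], [0, 0, 0], [0, 0, 0], [0, 0, 0]], "fingers": [110, 110, 110, 110, 110, 110, 110], "grip_force": 40}}

```text
t: 4.45
tcp_pos: [449.5, 329.8, 27.4]
tcp_rot: [[-0.002, -0.983, 0.183], [-0.002, 0.183, 0.983], [-1.0, 0.001, -0.002]]
force: [0.4, 0.7, -0.3]
gripper_width: 48.7
```

```bash
python3 - <<'E'
from plan import *
from plant import vision
from h import *
f=vision.grab_frame("side");crop(f,130,250,180,290,5,"pics/c3.png")
plan([((448.8,330.7,27),79.7,1)])
E
```

```text
t 4.5 p [449.9 330.5  28.4] za 79.5 F [ 0.4 -0.9  0.3] w 48.283154365960385 q [-0.18  0.77 -0.82  1.91  0.77  0.82 -0.03]
S [[0.001, 0.001, -0.0]] 
T [[-0.004, -0.0, -0.0]]
end [448.9 330.7  27.4]
```

View pics/c3.png

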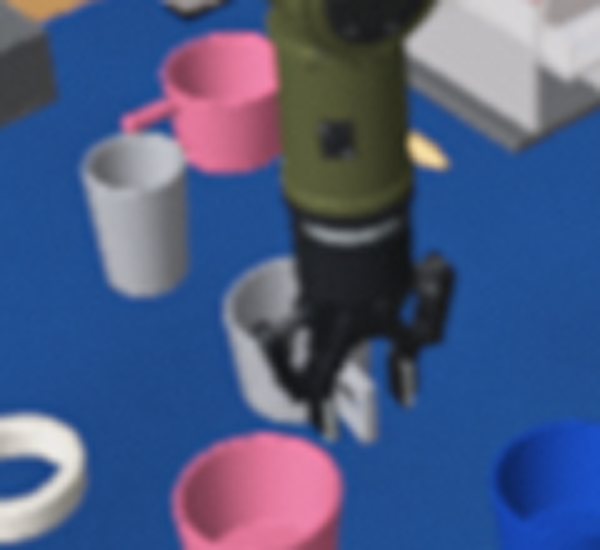

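{"api": "carry_out", "payload": {"slide": [[0, 0, 0], [0, 0, 0], [0, 0, 0], [0, 0, 0], [0, 0, 0], [0, 0, 0]], "turn": [[0, 0, 0], [0, 0, 0], [0, 0, 0], [0, 0, 0], [0, 0, 0], [0, 0, 0]], "fingers": [150, 190, 225, 255, 255, 255], "grip_force": 50}}

```text
t: 5.25
tcp_pos: [450.0, 331.0, 28.8]
tcp_rot: [[0.001, -0.983, 0.182], [0.0, 0.182, 0.983], [-1.0, -0.001, 0.0]]
force: [-0.9, -0.6, 5.0]
gripper_width: 9.4
```

{"api": "carry_out", "payload": {"slide": [[-0.005, 0, 0], [-0.015, 0, 0], [-0.02, 0, 0], [-0.02, 0, 0], [0, 0, 0]], "turn": [[0, 0, 0], [0, 0, 0], [0, 0, 0], [0, 0, 0], [0, 0, 0]], "fingers": [255, 255, 255, 255, 255]}}

```text
t: 5.88
tcp_pos: [450.7, 331.8, 90.5]
tcp_rot: [[0.003, -0.983, 0.182], [0.002, 0.182, 0.983], [-1.0, -0.003, 0.003]]
force: [-0.2, 0.5, -1.8]
gripper_width: 9.3
```

```bash
python3 - <<'E'
from plan import *
from plant import vision
from h import *
f=vision.grab_frame("side");crop(f,130,250,180,290,5,"pics/c4.png")
plan([((448.8,330.7,27),79.7,1)])
E
```

```text
t 5.92 p [450.4 331.1  89.4] za 79.5 F [-0.3 -0.5 -1.8] w 8.790539898938363 q [-0.13  0.69 -0.89  1.86  0.68  0.92  0.05]
S [[0.062, 0.002, -0.001]] 
T [[-0.004, 0.001, 0.002]]
end [448.3 330.6  27.4]
```

View pics/c4.png

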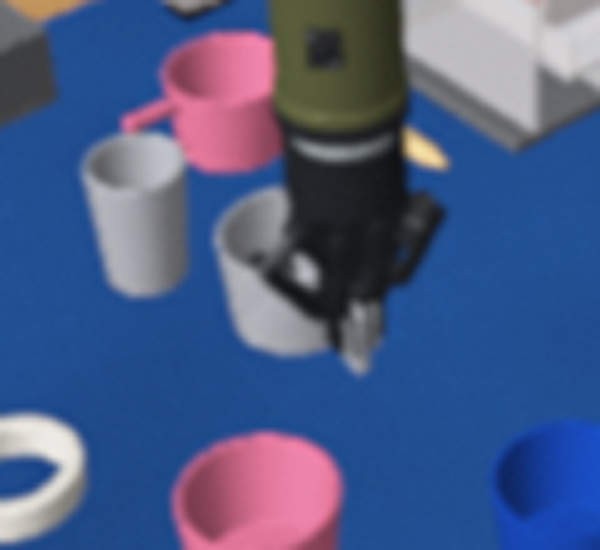

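```bash
python3 - <<'E'
from plan import *
plan([((450,290,80),79.5,2),((435,20,70),79.5,7),((435,-13.8,60),79.5,2),((435,-13.8,34),79.5,3)])
E
```

```text
t 5.92 p [450.4 331.1  89.4] za 79.5 F [-0.3 -0.5 -1.8] w 8.790539898938363 q [-0.13  0.69 -0.89  1.86  0.68  0.92  0.05]
S [[0.005, -0.004, -0.02], [0.004, -0.003, -0.02], [0.001, -0.005, -0.038], [0.002, -0.005, -0.038], [0.001, -0.005, -0.039], [0.002, -0.005, -0.038], [0.001, -0.005, -0.039], [0.002, -0.005, -0.038]] 
T [[-0.0, 0.001, 0.001], [-0.0, 0.0, 0.001], [-0.0, 0.0, -0.0], [-0.0, 0.0, -0.0], [-0.0, 0.0, -0.0], [-0.0, 0.0, -0.0], [-0.0, 0.0, -0.0], [-0.0, 0.0, -0.0]]
S [[0.001, -0.005, -0.039], [0.005, -0.003, -0.016], [0.005, -0.003, -0.017], [0.009, 0.0, 0.0], [0.009, 0.0, 0.0], [0.008, 0.0, 0.0]] 
T [[-0.0, 0.0, -0.0], [-0.0, 0.0, -0.0], [-0.0, 0.0, -0.0], [-0.0, 0.0, -0.0], [-0.0, 0.0, -0.0], [-0.0, 0.0, -0.0]]
end [435.2 -13.9  34.2]
```

{"api": "carry_out", "payload": {"slide": [[0.005, -0.004, -0.02], [0.004, -0.003, -0.02], [0.001, -0.005, -0.038], [0.002, -0.005, -0.038], [0.001, -0.005, -0.039], [0.002, -0.005, -0.038], [0.001, -0.005, -0.039], [0.002, -0.005, -0.038]], "turn": [[0, 0, 0], [0, 0, 0], [0, 0, 0], [0, 0, 0], [0, 0, 0], [0, 0, 0], [0, 0, 0], [0, 0, 0]], "fingers": [255, 255, 255, 255, 255, 255, 255, 255]}}

```text
t: 6.92
tcp_pos: [435.8, 55.6, 69.6]
tcp_rot: [[-0.002, -0.983, 0.183], [-0.001, 0.183, 0.983], [-1.0, 0.001, -0.001]]
force: [0.3, -0.2, -1.4]
gripper_width: 9.4
```

{"api": "carry_out", "payload": {"slide": [[0.001, -0.005, -0.039], [0.005, -0.003, -0.016], [0.005, -0.003, -0.017], [0, 0, 0]], "turn": [[0, 0, 0], [0, 0, 0], [0, 0, 0], [0, 0, 0]], "fingers": [255, 255, 255, 255]}}

```text
t: 7.42
tcp_pos: [434.3, -15.1, 58.7]
tcp_rot: [[-0.001, -0.983, 0.183], [-0.0, 0.183, 0.983], [-1.0, 0.001, -0.0]]
force: [0.2, 0.9, -1.9]
gripper_width: 9.2
```

```bash
python3 - <<'E'
from plan import *
from plant import vision
from h import *
f=vision.grab_frame("side");crop(f,190,310,120,230,5,"pics/c5.png")
f=vision.grab_frame("top");crop(f,220,340,120,230,5,"pics/c6.png")
plan([((435,-13.8,34),79.5,3),((458.7,-13.8,34),79.5,3)])
E
```

```text
t 7.53 p [435.  -13.2  59.3] za 79.6 F [-0.3  0.7 -0.4] w 9.358829365454888 q [ 0.59  0.61 -0.92  2.2   0.78  0.71  0.51]
S [[0.008, -0.0, -0.0], [0.009, -0.0, -0.0], [0.008, -0.0, -0.001], [0.0, -0.008, 0.002], [0.0, -0.008, 0.001], [0.0, -0.007, 0.002]] 
T [[0.0, 0.0, 0.0], [0.001, 0.001, 0.0], [0.0, 0.0, 0.0], [0.0, 0.0, 0.0], [0.0, 0.0, 0.0], [0.0, 0.0, 0.0]]
end [458.3 -13.4  34.3]
```

View pics/c5.png

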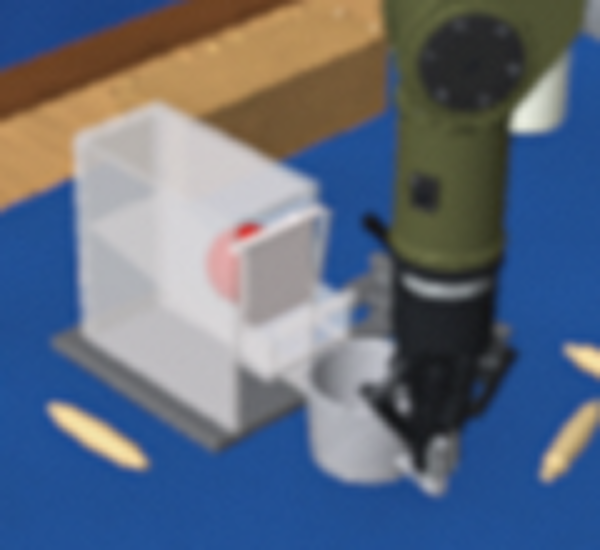

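View pics/c6.png

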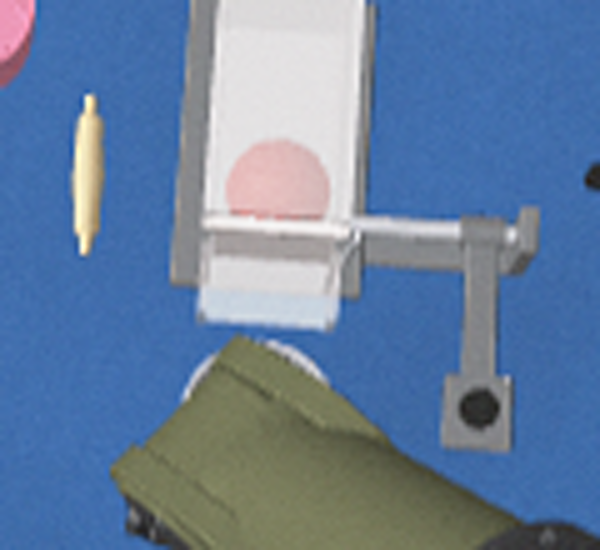

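{"api": "carry_out", "payload": {"slide": [[0.008, 0, 0], [0.009, 0, 0], [0.009, 0, 0], [0, -0.008, 0.002], [0, -0.008, 0.001], [0, -0.007, 0.001], [0, 0, 0]], "turn": [[0, 0, 0], [0, 0, 0], [0, 0, 0], [0, 0, 0], [0, 0, 0], [0, 0, 0], [0, 0, 0]], "fingers": [255, 255, 255, 255, 255, 255, 255]}}

```text
t: 8.4
tcp_pos: [459.1, -14.4, 33.4]
tcp_rot: [[0.001, -0.983, 0.183], [0.0, 0.183, 0.983], [-1.0, -0.001, 0.001]]
force: [-0.1, 0.8, -1.8]
gripper_width: 9.1
```

```bash
python3 - <<'E'
from plan import *
from plant import vision
from h import *
f=vision.grab_frame("side");crop(f,190,310,120,230,5,"pics/c7.png")
f=vision.grab_frame("top");crop(f,220,340,120,230,5,"pics/c8.png")
plan([((458.7,-13.8,29),79.5,1)])
E
```

```text
t 8.5 p [458.1 -14.5  33.3] za 79.5 F [-0.6  0.7 -2.1] w 9.601007706816965 q [ 0.54  0.67 -0.86  2.16  0.84  0.69  0.48]
S [[0.004, -0.0, 0.001]] 
T [[0.0, 0.0, -0.0]]
end [458.3 -13.5  29.3]
```

View pics/c7.png

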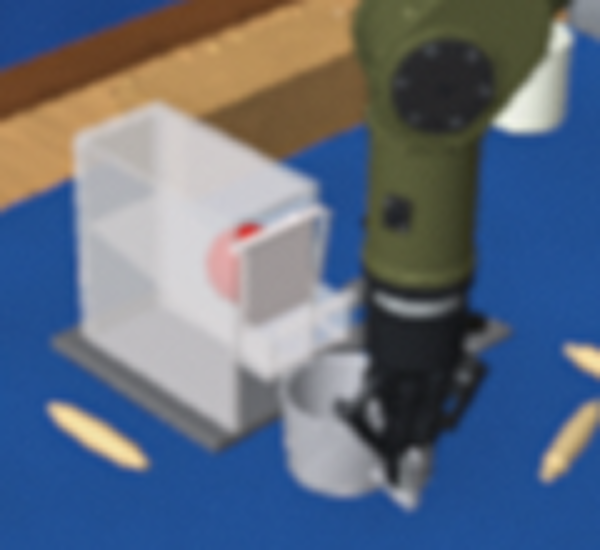

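View pics/c8.png

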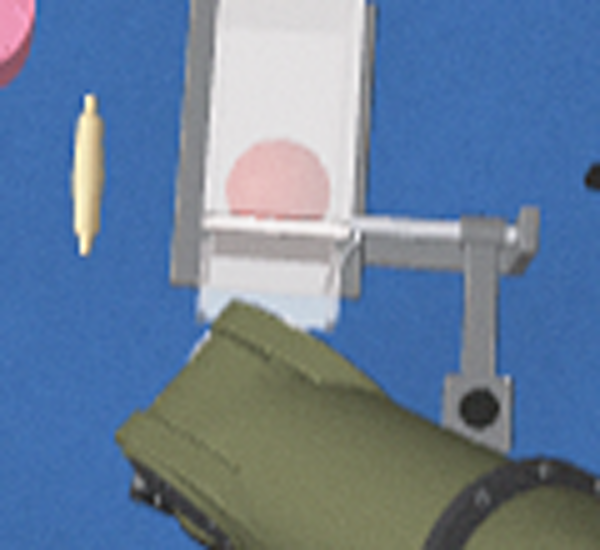

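{"api": "carry_out", "payload": {"slide": [[0.003, 0, 0], [0.001, 0, 0], [0, 0, 0]], "turn": [[0, 0, 0], [0, 0, 0], [0, 0, 0]], "fingers": [255, 255, 255]}}

```text
t: 8.88
tcp_pos: [458.0, -14.5, 29.2]
tcp_rot: [[-0.0, -0.983, 0.182], [-0.0, 0.182, 0.983], [-1.0, 0.0, -0.0]]
force: [-0.6, 0.1, -0.5]
gripper_width: 9.1
```

{"api": "carry_out", "payload": {"slide": [[0, 0, 0], [0, 0, 0], [0, 0, 0], [0, 0, 0], [0, 0, 0]], "turn": [[0, 0, 0], [0, 0, 0], [0, 0, 0], [0, 0, 0], [0, 0, 0]], "fingers": [230, 205, 160, 130, 130]}}

```text
t: 9.5
tcp_pos: [458.2, -14.4, 29.3]
tcp_rot: [[0.0, -0.983, 0.182], [0.0, 0.182, 0.983], [-1.0, -0.0, 0.0]]
force: [0.5, 0.3, -0.1]
gripper_width: 42.0
```

{"api": "carry_out", "payload": {"slide": [[-0.005, 0, 0], [-0.015, 0, 0], [-0.025, 0, 0], [-0.035, 0, 0], [-0.035, 0, 0], [-0.02, 0, 0]], "turn": [[0, 0, 0], [0, 0, 0], [0, 0, 0], [0, 0, 0], [0, 0, 0], [0, 0, 0]], "fingers": [130, 130, 130, 130, 130, 130]}}

```text
t: 10.25
tcp_pos: [458.5, -14.1, 166.2]
tcp_rot: [[0.002, -0.983, 0.182], [-0.0, 0.182, 0.983], [-1.0, -0.002, 0.0]]
force: [0.8, -0.6, 0.2]
gripper_width: 42.2
```

```bash
python3 - <<'E'
from plan import *
from plant import vision
from h import *
f=vision.grab_frame("side");crop(f,190,310,120,230,5,"pics/c9.png")
plan([((500,-120,160),79.5,4),((533.5,-169,120),79.5,3)])
E
```

```text
t 10.3 p [459.4 -13.8 167.8] za 79.5 F [1.4 0.6 2.4] w 41.67014780804523 q [ 0.72  0.49 -1.09  2.01  0.54  0.96  0.74]
S [[0.002, -0.015, -0.024], [0.002, -0.015, -0.024], [0.002, -0.015, -0.025], [0.002, -0.014, -0.024], [0.013, -0.014, -0.014], [0.013, -0.014, -0.014], [0.014, -0.014, -0.014]] 
T [[0.0, 0.0, 0.001], [0.0, 0.0, 0.001], [0.0, 0.0, 0.001], [0.001, 0.0, 0.001], [-0.0, 0.0, -0.0], [-0.0, 0.0, -0.0], [-0.0, 0.0, -0.0]]
end [ 533.4 -168.8  119.8]
```

View pics/c9.png

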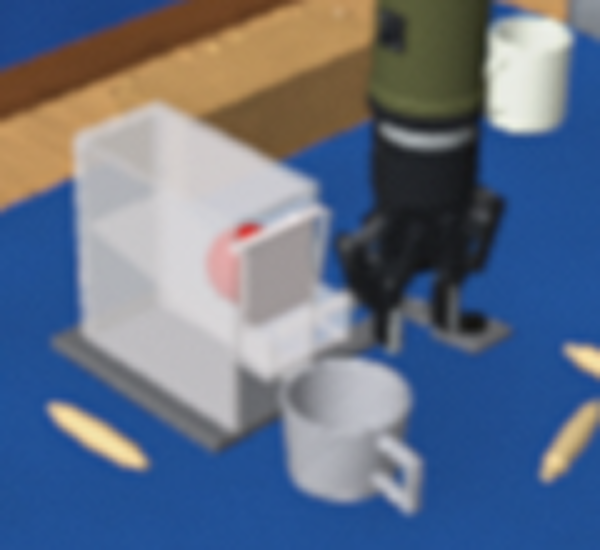

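{"api": "carry_out", "payload": {"slide": [[0.002, -0.015, -0.024], [0.002, -0.015, -0.024], [0.002, -0.015, -0.025], [0.002, -0.014, -0.024], [0.013, -0.014, -0.014], [0.013, -0.014, -0.014], [0.014, -0.014, -0.014], [0, 0, 0]], "turn": [[0, 0, 0], [0, 0, 0], [0, 0, 0], [0, 0, 0], [0, 0, 0], [0, 0, 0], [0, 0, 0], [0, 0, 0]], "fingers": [255, 255, 255, 255, 255, 255, 255, 255]}}

```text
t: 11.3
tcp_pos: [532.1, -170.3, 114.5]
tcp_rot: [[-0.002, -0.983, 0.183], [0.001, 0.183, 0.983], [-1.0, 0.002, 0.001]]
force: [-0.9, 0.4, -0.6]
gripper_width: 0.0
```

```bash
python3 - <<'E'
from plan import *
from plant import vision
from h import *
import pickle
f=vision.grab_frame("side");crop(f,190,310,120,230,5,"pics/d1.png")
pickle.dump(f,open("pics/side1.pkl","wb"))
f=vision.grab_frame("top");crop(f,220,340,120,230,5,"pics/d2.png")
pickle.dump(f,open("pics/top1.pkl","wb"))
plan([((533.5,-169,110),79.5,1)])
E
```

```text
t 11.4 p [ 532.1 -168.4  116.1] za 79.6 F [-0.1 -0.   0.8] w 0.10551743223995713 q [ 0.86  0.69 -0.99  1.83  0.68  1.01  0.97]
S [[0.006, -0.001, -0.0]] 
T [[0.001, 0.001, -0.001]]
end [ 533.1 -168.6  110.1]
```

View pics/d1.png

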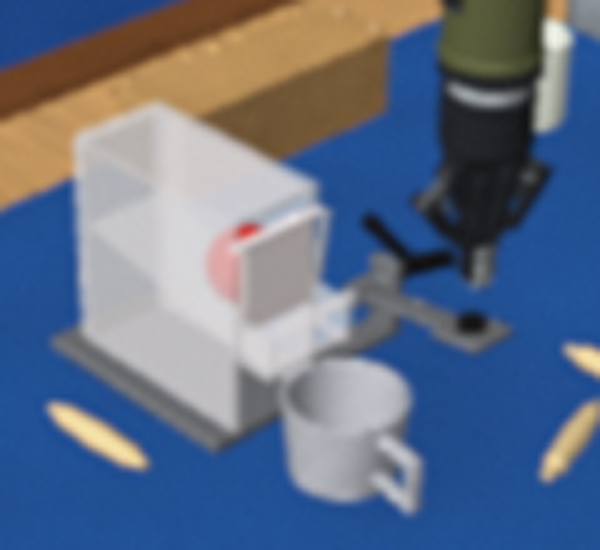

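View pics/d2.png

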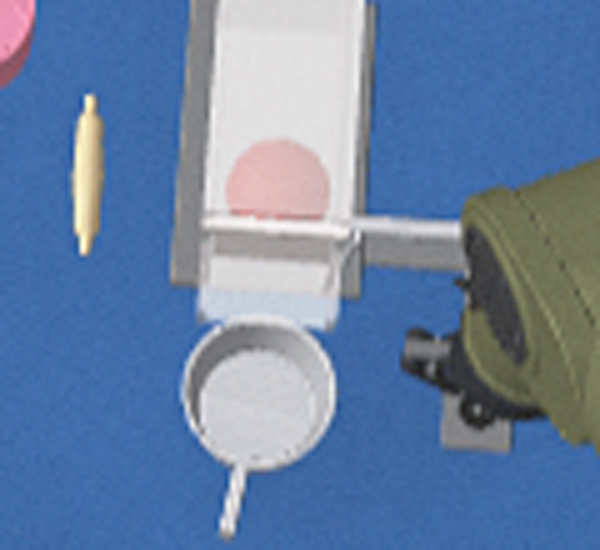

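```bash
python3 - <<'E'
from h import *
t=load("top1");s=load("side1");t0=load("top0")
c=lambda u,v:(220+(u+.5)/5-.5,120+(v+.5)/5-.5)
print("cup",onz(t,*c(259,394.5),70))
for z in(82,118):print("trough",onz(t,*c(197,322),z),onz(t,*c(338,330),z))
a=(225+(408.5)/4.5-.5,90+503.5/4.5-.5)
# stud from both views
b=(190+(471.5)/5-.5,120+(323.5)/5-.5)
for z in(76,80,84,88,92): print(z,onz(t0,*a,z)[:2],onz(s,*b,z)[:2])
m=(t0["color"].max(-1)<60);m[:190]=0;m[215:]=0;m[:,:305]=0;m[:,330:]=0
v,u=np.nonzero(m);print(u.mean(),v.mean(),len(u),a)
E
```

```text
cup [537.73761307 -28.85661965  70.        ]
trough [580.68151059  13.22023411  82.        ] [580.04310334 -77.21382634  82.        ]
trough [572.81371467  13.12879869 118.        ] [572.19165784 -74.98913105 118.        ]
76 [ 534.41382504 -168.90269365] [ 529.5789827  -166.19184138]
80 [ 533.67444534 -168.39674629] [ 525.68098617 -161.37063118]
84 [ 532.93506564 -167.89079892] [ 521.78298964 -156.54942098]
88 [ 532.19568594 -167.38485156] [ 517.88499311 -151.72821077]
92 [ 531.45630625 -166.87890419] [ 513.98699658 -146.90700057]
315.3095238095238 201.14285714285714 42 (315.27777777777777, 201.38888888888889)
```

{"api": "carry_out", "payload": {"slide": [[0.008, -0.001, 0], [0.008, 0, 0], [0.004, 0, 0], [0, 0, 0]], "turn": [[0, 0, 0], [0, 0, 0], [0, 0, 0], [0, 0, 0]], "fingers": [255, 255, 255, 255]}}

```text
t: 11.9
tcp_pos: [533.0, -169.5, 96.0]
tcp_rot: [[-0.001, -0.983, 0.182], [0.0, 0.182, 0.983], [-1.0, 0.001, 0.0]]
force: [0.3, -0.6, 0.2]
gripper_width: -0.4
```

{"api": "carry_out", "payload": {"slide": [[0.002, 0, 0], [0.002, 0, 0], [0, 0, 0]], "turn": [[0, 0, 0], [0, 0, 0], [0, 0, 0]], "fingers": [255, 255, 255]}}

```text
t: 12.28
tcp_pos: [533.1, -169.7, 92.2]
tcp_rot: [[-0.0, -0.983, 0.182], [0.0, 0.182, 0.983], [-1.0, 0.0, -0.0]]
force: [-0.1, -0.2, 0.4]
gripper_width: -0.1
```

{"api": "carry_out", "payload": {"slide": [[0.002, 0, 0], [0.002, 0, 0], [0, 0, 0]], "turn": [[0, 0, 0], [0, 0, 0], [0, 0, 0]], "fingers": [255, 255, 255]}}

```text
t: 12.65
tcp_pos: [533.1, -169.6, 88.1]
tcp_rot: [[-0.0, -0.983, 0.182], [0.0, 0.182, 0.983], [-1.0, 0.0, 0.0]]
force: [0.1, 0.9, -0.3]
gripper_width: 0.1
```

{"api": "carry_out", "payload": {"slide": [[0.002, 0, 0], [0.002, 0, 0], [0, 0, 0]], "turn": [[0, 0, 0], [0, 0, 0], [0, 0, 0]], "fingers": [255, 255, 255]}}

```text
t: 13.02
tcp_pos: [533.1, -169.6, 84.1]
tcp_rot: [[-0.0, -0.983, 0.182], [0.0, 0.182, 0.983], [-1.0, 0.0, 0.0]]
force: [-0.3, -0.3, 0.3]
gripper_width: 0.0
```

{"api": "carry_out", "payload": {"slide": [[0.002, 0, 0], [0, 0, 0]], "turn": [[0, 0, 0], [0, 0, 0]], "fingers": [255, 255]}}

```text
t: 13.28
tcp_pos: [533.3, -169.6, 82.2]
tcp_rot: [[0.0, -0.983, 0.182], [0.0, 0.182, 0.983], [-1.0, -0.0, 0.0]]
force: [-0.2, 0.2, -0.2]
gripper_width: -0.2
```

{"api": "carry_out", "payload": {"slide": [[0.002, 0, 0], [0, 0, 0]], "turn": [[0, 0, 0], [0, 0, 0]], "fingers": [255, 255]}}

```text
t: 13.52
tcp_pos: [533.0, -169.6, 80.3]
tcp_rot: [[-0.0, -0.983, 0.182], [-0.0, 0.182, 0.983], [-1.0, 0.0, -0.0]]
force: [-1.8, -0.6, 2.1]
gripper_width: 0.1
```

{"api": "carry_out", "payload": {"slide": [[0.002, 0, 0], [0, 0, 0]], "turn": [[0, 0, 0], [0, 0, 0]], "fingers": [255, 255]}}

```text
t: 13.78
tcp_pos: [533.0, -169.6, 78.2]
tcp_rot: [[-0.0, -0.983, 0.182], [0.0, 0.182, 0.983], [-1.0, 0.0, -0.0]]
force: [-1.4, 0.4, 2.3]
gripper_width: 0.1
```

{"api": "carry_out", "payload": {"slide": [[0.002, 0, 0], [0, 0, 0]], "turn": [[0, 0, 0], [0, 0, 0]], "fingers": [255, 255]}}

```text
t: 14.02
tcp_pos: [533.1, -169.6, 76.1]
tcp_rot: [[-0.0, -0.983, 0.182], [0.0, 0.182, 0.983], [-1.0, 0.0, 0.0]]
force: [-1.5, -0.2, 2.2]
gripper_width: 0.1
```

{"api": "carry_out", "payload": {"slide": [[0.002, 0.001, 0], [0.002, 0, 0], [0.002, 0.001, 0], [0.002, 0, 0], [0, 0, 0]], "turn": [[0, 0, 0], [0, 0, 0], [0, 0, 0], [0, 0, 0], [0, 0, 0]], "fingers": [255, 255, 255, 255, 255]}}

```text
t: 14.65
tcp_pos: [531.6, -169.5, 68.3]
tcp_rot: [[0.001, -0.983, 0.182], [-0.0, 0.182, 0.983], [-1.0, -0.001, -0.0]]
force: [2.2, -3.0, 3.5]
gripper_width: 0.0
```

{"api": "carry_out", "payload": {"slide": [[0.002, 0, 0], [0.002, 0.001, 0], [0.002, 0, 0], [0.002, 0, 0], [0, 0, 0]], "turn": [[0, 0, 0], [0, 0, 0], [0, 0, 0], [0, 0, 0], [0, 0, 0]], "fingers": [255, 255, 255, 255, 255]}}

```text
t: 15.28
tcp_pos: [530.4, -169.1, 60.2]
tcp_rot: [[0.0, -0.983, 0.182], [0.0, 0.182, 0.983], [-1.0, -0.0, 0.0]]
force: [1.7, -2.5, 4.3]
gripper_width: 0.3
```

```bash
python3 - <<'E'
from plan import *
from plant import vision
from h import *
f=vision.grab_frame("side");crop(f,190,310,120,230,5,"pics/d3.png")
plan([((533.5,-169,110),79.5,1)])
E
```

```text
t 15.32 p [ 530.4 -169.1   60.3] za 79.5 F [ 1.9 -2.2  4.6] w 0.21308492072675106 q [ 0.82  0.76 -0.93  1.89  0.77  0.91  0.9 ]
S [[-0.05, -0.003, 0.001]] 
T [[0.0, -0.0, 0.0]]
end [ 533.5 -168.7  110.3]
```

View pics/d3.png

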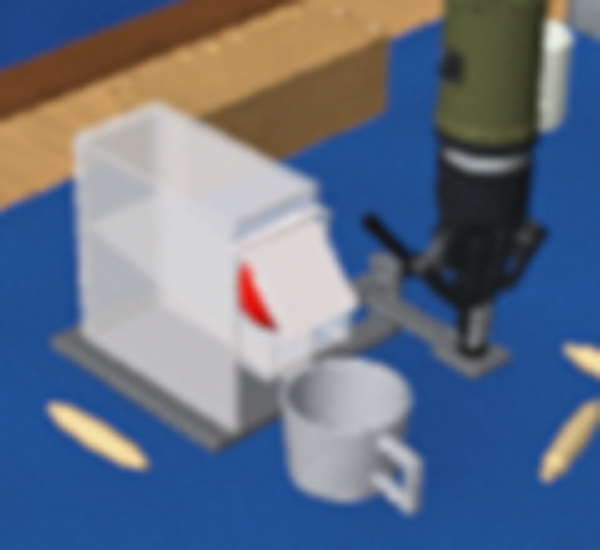

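{"api": "carry_out", "payload": {"slide": [[0.002, 0, 0], [0.002, 0, 0], [0.002, 0, 0], [0.002, 0, 0], [0, 0, 0]], "turn": [[0, 0, 0], [0, 0, 0], [0, 0, 0], [0, 0, 0], [0, 0, 0]], "fingers": [255, 255, 255, 255, 255]}}

```text
t: 15.95
tcp_pos: [530.0, -169.1, 52.3]
tcp_rot: [[-0.001, -0.983, 0.182], [-0.0, 0.182, 0.983], [-1.0, 0.0, -0.0]]
force: [0.7, -3.1, 4.6]
gripper_width: -0.4
```

{"api": "carry_out", "payload": {"slide": [[0.001, 0, 0], [0.001, 0, 0], [0.001, 0, 0], [0, 0, 0]], "turn": [[0, 0, 0], [0, 0, 0], [0, 0, 0], [0, 0, 0]], "fingers": [255, 255, 255, 255]}}

```text
t: 16.45
tcp_pos: [530.0, -169.1, 49.4]
tcp_rot: [[-0.0, -0.983, 0.182], [-0.0, 0.182, 0.983], [-1.0, 0.0, -0.0]]
force: [0.6, -2.4, 6.9]
gripper_width: -0.1
```

{"api": "carry_out", "payload": {"slide": [[0.001, 0, 0], [0, 0, 0]], "turn": [[0, 0, 0], [0, 0, 0]], "fingers": [255, 255]}}

```text
t: 16.7
tcp_pos: [530.0, -169.1, 48.4]
tcp_rot: [[-0.0, -0.983, 0.182], [-0.0, 0.182, 0.983], [-1.0, 0.0, -0.0]]
force: [0.4, -1.8, 5.0]
gripper_width: -0.1
```

{"api": "carry_out", "payload": {"slide": [[0.001, 0, 0], [0, 0, 0]], "turn": [[0, 0, 0], [0, 0, 0]], "fingers": [255, 255]}}

```text
t: 16.95
tcp_pos: [530.1, -169.1, 47.5]
tcp_rot: [[-0.0, -0.983, 0.182], [-0.0, 0.182, 0.983], [-1.0, 0.0, -0.0]]
force: [-0.6, -2.4, 7.3]
gripper_width: 0.2
```

{"api": "carry_out", "payload": {"slide": [[0.0007, 0, 0], [0, 0, 0]], "turn": [[0, 0, 0], [0, 0, 0]], "fingers": [255, 255]}}

```text
t: 17.2
tcp_pos: [530.1, -169.1, 46.8]
tcp_rot: [[-0.0, -0.983, 0.182], [-0.0, 0.182, 0.983], [-1.0, 0.0, -0.0]]
force: [0.1, -2.6, 8.2]
gripper_width: -0.1
```

{"api": "carry_out", "payload": {"slide": [[0.0007, 0, 0], [0, 0, 0]], "turn": [[0, 0, 0], [0, 0, 0]], "fingers": [255, 255]}}

```text
t: 17.45
tcp_pos: [530.1, -169.1, 46.1]
tcp_rot: [[-0.0, -0.983, 0.182], [-0.0, 0.182, 0.983], [-1.0, 0.0, -0.0]]
force: [0.4, -2.6, 7.6]
gripper_width: -0.2
```

```bash
python3 - <<'E'
from plan import *
from plant import vision
from h import *
f=vision.grab_frame("side");crop(f,190,310,120,230,5,"pics/d4.png")
plan([((533.5,-169,110),79.5,1)])
E
```

```text
t 17.5 p [ 530.1 -169.1   46.1] za 79.5 F [ 0.7 -2.1  6.6] w -0.09205922165525232 q [ 0.81  0.77 -0.91  1.9   0.8   0.88  0.88]
S [[-0.064, -0.003, 0.001]] 
T [[0.0, -0.0, -0.0]]
end [ 533.2 -168.6  110.1]
```

View pics/d4.png

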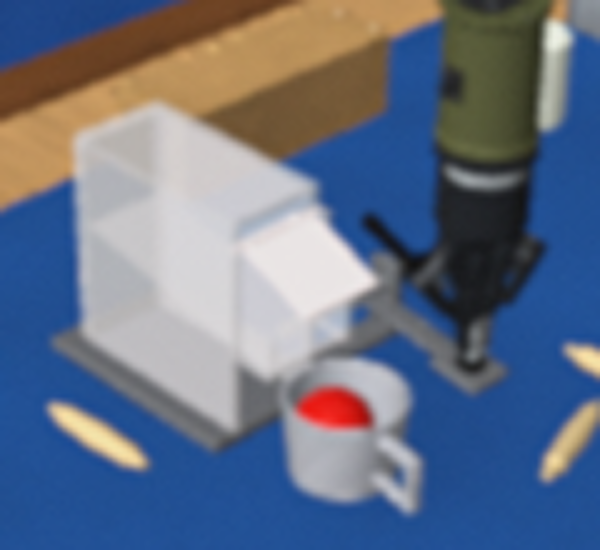

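Ball is in the cup; the stop isn't felt yet, so I go on in small steps.

{"api": "carry_out", "payload": {"slide": [[0.0007, 0, 0], [0, 0, 0]], "turn": [[0, 0, 0], [0, 0, 0]], "fingers": [255, 255]}}

```text
t: 17.75
tcp_pos: [530.1, -169.1, 45.6]
tcp_rot: [[-0.0, -0.983, 0.182], [-0.0, 0.182, 0.983], [-1.0, 0.0, -0.0]]
force: [-0.8, -2.2, 9.3]
gripper_width: 0.1
```

{"api": "carry_out", "payload": {"slide": [[0.0007, 0, 0], [0, 0, 0]], "turn": [[0, 0, 0], [0, 0, 0]], "fingers": [255, 255]}}

```text
t: 18.0
tcp_pos: [530.2, -169.1, 45.1]
tcp_rot: [[0.0, -0.983, 0.182], [-0.001, 0.182, 0.983], [-1.0, -0.0, -0.001]]
force: [0.0, -1.8, 11.4]
gripper_width: -0.0
```

{"api": "carry_out", "payload": {"slide": [[0.0005, 0, 0], [0, 0, 0]], "turn": [[0, 0, 0], [0, 0, 0]], "fingers": [255, 255]}}

```text
t: 18.25
tcp_pos: [530.2, -169.1, 44.8]
tcp_rot: [[0.0, -0.983, 0.182], [-0.001, 0.182, 0.983], [-1.0, -0.0, -0.001]]
force: [-1.0, -1.8, 13.9]
gripper_width: -0.0
```

```bash
python3 - <<'E'
from plan import *
plan([((533.5,-169,110),79.5,1)])
E
```

```text
t 18.25 p [ 530.2 -169.1   44.8] za 79.5 F [-1.  -1.8 13.9] w -0.018888652774436004 q [ 0.81  0.77 -0.91  1.9   0.8   0.88  0.88]
S [[-0.065, -0.003, 0.001]] 
T [[0.0, -0.001, 0.0]]
end [ 533.3 -168.6  109.8]
```

{"api": "carry_out", "payload": {"slide": [[0, 0, 0], [0, 0, 0], [0, 0, 0], [0, 0, 0], [0, 0, 0], [0, 0, 0], [0, 0, 0], [0, 0, 0]], "turn": [[0, 0, 0], [0, 0, 0], [0, 0, 0], [0, 0, 0], [0, 0, 0], [0, 0, 0], [0, 0, 0], [0, 0, 0]], "fingers": [255, 255, 255, 255, 255, 255, 255, 255]}}

```text
t: 19.25
tcp_pos: [530.3, -169.1, 44.8]
tcp_rot: [[0.0, -0.983, 0.182], [-0.001, 0.182, 0.983], [-1.0, -0.0, -0.001]]
force: [-1.5, -2.7, 13.0]
gripper_width: 0.0
```

{"api": "carry_out", "payload": {"slide": [[0, 0, 0], [0, 0, 0], [0, 0, 0], [0, 0, 0]], "turn": [[0, 0, 0], [0, 0, 0], [0, 0, 0], [0, 0, 0]], "fingers": [255, 255, 255, 255]}}

```text
t: 19.75
tcp_pos: [530.2, -169.1, 44.8]
tcp_rot: [[0.0, -0.983, 0.182], [-0.001, 0.182, 0.983], [-1.0, -0.0, -0.001]]
force: [-1.2, -2.2, 13.5]
gripper_width: -0.0
```

{"api": "carry_out", "payload": {"slide": [[-0.001, 0, 0], [-0.001, 0, 0], [-0.0015, 0, 0], [-0.0015, 0, 0], [-0.0015, 0, 0], [-0.0015, 0, 0], [-0.0015, 0, 0], [-0.0015, 0, 0]], "turn": [[0, 0, 0], [0, 0, 0], [0, 0, 0], [0, 0, 0], [0, 0, 0], [0, 0, 0], [0, 0, 0], [0, 0, 0]], "fingers": [255, 255, 255, 255, 255, 255, 255, 255]}}

```text
t: 20.75
tcp_pos: [530.1, -169.1, 55.2]
tcp_rot: [[-0.0, -0.983, 0.182], [-0.0, 0.182, 0.983], [-1.0, 0.0, -0.0]]
force: [-0.5, -2.3, 6.4]
gripper_width: 0.1
```

{"api": "carry_out", "payload": {"slide": [[-0.0015, 0, 0], [-0.0015, 0, 0], [-0.0015, -0.0005, 0], [-0.0015, 0, 0], [-0.0015, 0, 0], [-0.0015, -0.0005, 0], [-0.0015, 0, 0], [-0.0015, 0, 0]], "turn": [[0, 0, 0], [0, 0, 0], [0, 0, 0], [0, 0, 0], [0, 0, 0], [0, 0, 0], [0, 0, 0], [0, 0, 0]], "fingers": [255, 255, 255, 255, 255, 255, 255, 255]}}

```text
t: 21.75
tcp_pos: [531.1, -169.1, 67.0]
tcp_rot: [[-0.0, -0.983, 0.182], [0.0, 0.182, 0.983], [-1.0, 0.0, 0.0]]
force: [1.5, -2.2, 2.6]
gripper_width: 0.0
```

{"api": "carry_out", "payload": {"slide": [[-0.0015, 0, 0], [-0.0015, -0.0005, 0], [-0.0015, 0, 0], [-0.0015, -0.0005, 0], [-0.0015, 0, 0], [-0.0015, -0.0005, 0], [-0.0015, 0, 0], [-0.001, 0, 0]], "turn": [[0, 0, 0], [0, 0, 0], [0, 0, 0], [0, 0, 0], [0, 0, 0], [0, 0, 0], [0, 0, 0], [0, 0, 0]], "fingers": [255, 255, 255, 255, 255, 255, 255, 255]}}

```text
t: 22.75
tcp_pos: [533.0, -169.3, 78.6]
tcp_rot: [[0.001, -0.983, 0.182], [0.0, 0.182, 0.983], [-1.0, -0.001, 0.0]]
force: [2.7, 1.1, 2.6]
gripper_width: -0.1
```

{"api": "carry_out", "payload": {"slide": [[-0.001, 0, 0], [-0.001, 0, 0], [-0.001, 0, 0], [-0.001, 0, 0], [-0.001, 0, 0], [-0.001, 0, 0], [-0.001, 0, 0], [0, 0, 0]], "turn": [[0, 0, 0], [0, 0, 0], [0, 0, 0], [0, 0, 0], [0, 0, 0], [0, 0, 0], [0, 0, 0], [0, 0, 0]], "fingers": [255, 255, 255, 255, 255, 255, 255, 255]}}

```text
t: 23.75
tcp_pos: [532.7, -169.5, 85.5]
tcp_rot: [[-0.0, -0.983, 0.182], [-0.0, 0.182, 0.983], [-1.0, 0.0, -0.0]]
force: [0.0, -0.0, 0.2]
gripper_width: -0.0
```

```bash
python3 - <<'E'
from plan import *
from plant import vision
from h import *
f=vision.grab_frame("side");crop(f,190,310,120,230,5,"pics/d5.png")
plan([((533.5,-169,110),79.5,1)])
E
```

```text
t 23.8 p [ 532.7 -169.6   85.5] za 79.5 F [ 0.  -0.2 -0.4] w -0.03342131998720192 q [ 0.84  0.73 -0.96  1.86  0.73  0.96  0.93]
S [[-0.025, -0.001, 0.001]] 
T [[0.0, -0.0, -0.0]]
end [ 533.8 -168.7  110.5]
```

View pics/d5.png

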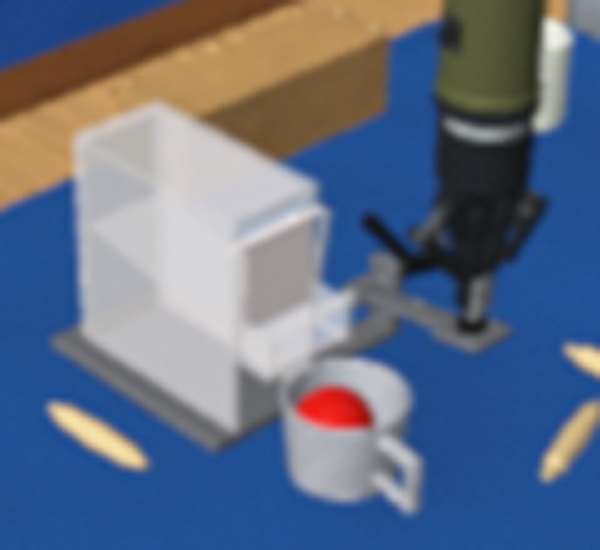

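Lid shut at (280,270), ball in the cup at (335,410), fingertips clear of the stud. I lift away and check once more.

{"api": "carry_out", "payload": {"slide": [[-0.005, 0, 0], [-0.015, 0, 0], [-0.025, 0, 0], [-0.03, 0, 0], [0, 0, 0], [0, 0, 0]], "turn": [[0, 0, 0], [0, 0, 0], [0, 0, 0], [0, 0, 0], [0, 0, 0], [0, 0, 0]], "fingers": [255, 255, 255, 255, 255, 255]}}

```text
t: 24.55
tcp_pos: [532.5, -169.7, 160.6]
tcp_rot: [[0.0, -0.983, 0.182], [-0.001, 0.182, 0.983], [-1.0, -0.0, -0.001]]
force: [0.8, -1.1, -0.2]
gripper_width: -0.1
```

```bash
python3 - <<'E'
from plant import vision,monitor
from h import *
f=vision.grab_frame("side");cv2.imwrite("pics/e1.png",f["color"][:,:,::-1])
f=vision.grab_frame("top");cv2.imwrite("pics/e2.png",f["color"][:,:,::-1])
s=monitor.state();print(s["t"],s["tcp_pos"],s["force"])
E
```

```text
24.65 [ 532.23123964 -169.66183252  159.91090692] [-0.193086   -0.94217629 -0.15967793]
```

View pics/e1.png

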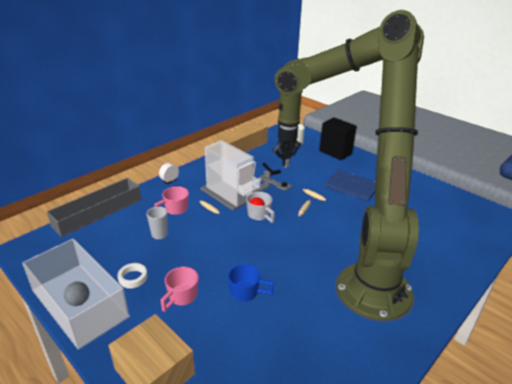

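View pics/e2.png

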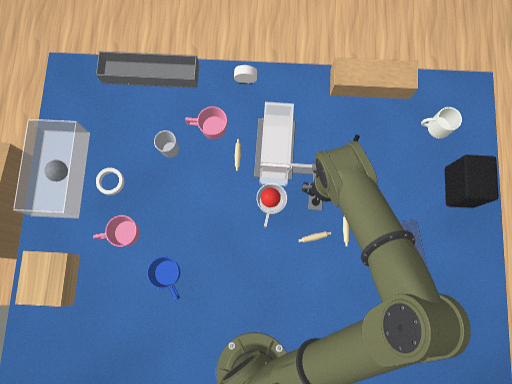

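Ball in the cup at (271,198) in the top view, lid shut, and the other things where they were.

```bash
python3 -c "
from plant import job;print(job.hand_in())"
```

```text
the job is handed in; nothing more can be done
None
```

The job is done and handed in at about 25 s, with the ball in the steel cup and the lid shut.

- **Cup:** I gripped it by the handle, stood it under the trough and let go. It measured at about (538, -29) mm, within roughly 2 mm of the drop point as I measured it.
- **Pedal press:** I felt the stud at about z = 81 mm and pressed it to its stop at about z = 45 mm. The stop showed as a clear rise in force to 13–14 N. I held it there for about 1.5 s.
- **Release:** I eased the pedal up at about 12 mm/s until the force read zero at z = 85 mm, then backed off to z = 160 mm.

**Last checks:** Both cameras show the ball in the cup. The side view shows the lid shut, and nothing else I could see had moved. The arm hid part of the top view, over the spike key and the book. The tool force was within noise of zero.

**Disagreements:**
- The spring force read about 2.2 N just after contact and 7–8 N near the stop, against the stated 3–4 N and 9 N.
- I also saw up to about 3 N of sideways friction on the stud.

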